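# Push the trimmer home and tuck the hold-down tab under its lip

### The job

Put the trimmer away using only touches of the fingertips, without gripping or lifting anything: push the black trimmer by the foot that sticks out until it is fully home in its wooden travel cradle. Then fold the upright metal tab over the trimmer, press it flat and, keeping it down, push it towards the metal lip until its edge is tucked well beneath the lip and stays there by itself. Leave the other things where they stand.

Things in the scene. Friction and masses are not known exactly. Their poses are not given: they have to be found in the camera images.
- case: Pale wooden travel cradle fixed to the vanity top, 120 (x) x 180 (y) x 46 mm high; origin at the centre of its underside. A trough 42 mm wide along y, centred at x = 0, floor 8 mm up, is open above and at the -y end; an end wall stops it at y = +80 mm. The tab is hinged over the -x side and covers y = -10 to +60 mm; the lip stands on the +x side.
- trimmer: Loose black trimmer, about 160 g, lying in the trough: 170 mm long (y), 38 wide, 30 high; origin at the centre of its underside. Its flat foot is 85 mm to -y of the origin and sticks 25 to 50 mm out of the trough's open end. It slides easily. Fully home, against the end wall, its origin is at y = -5 mm in the cradle's frame and its foot is flush with the open end.
- tab (a joint): Angle of the tab, rad: 0 = flat over the trough towards the lip, 1.57 = upright, at most 1.7 (leaning back); starts at 1.3 to 1.65. A weak spring and friction: folding takes up to 3 N at 50 mm from the axis; let go before it is under the lip, it springs part way up.
- carriage (a joint): Travel, 0 to 0.016 m, of the tab's sliding hinge along the cradle's +x, towards the lip; starts at 0 to 0.003, stays where left (4 N friction). At 0 the folding tab's edge passes 4 mm short of the lip. If the hinge is driven forward before the tab is down (by pushing it hard or low), the tab lands on the lip: push the hinge back. At 0.016, its stop, 12 mm of tab lies under the lip.
- tab_hinge (a point): Middle of the tab's hinge axis, which runs along the cradle's y, 49 mm above the vanity top; moves with the sliding hinge. At carriage 0 it is at x = -50, y = +25 mm in the cradle's frame. The dark hinge blocks 47 mm either side of it reach 54 mm high.
- tab_edge (a point): Middle of the tab's free edge, 82 mm from the hinge axis. The tab is an aluminium plate 4 mm thick (hinge axis at mid-thickness), 70 mm wide. On its back (the upper face when flat) a rib 8 mm high crosses the full width, 58 to 64 mm from the axis: fingertips on the hinge side of the rib can press the tab down and push it along.
- lip_edge (a point): Middle of the lower near edge of the lip, at x = +36, y = +25, z = 54 mm in the cradle's frame. The lip is a fixed aluminium strip 86 mm long (y), 20 deep (x), underside 54 and top 59 mm above the vanity top, closed behind and at both ends. The flat tab (upper face 51 mm high) passes beneath with 3 mm to spare.
- dish: Bystander: empty frosted glass dish, 96 mm across, 34 high, beyond the lip side of the cradle; origin under its centre. Leave it.
- brush: Bystander: wooden bristle brush, 150 x 42 x 34 mm, lying beside the closed end of the cradle; origin under its centre. Leave it.
- guide_comb: Bystander: small black trimmer comb, 34 x 30 x 19 mm, near the cradle's open end on the lip side; origin under its centre. Leave it.
- tumbler: Bystander: white tumbler, 72 mm across, 100 high, on the left; origin under its centre. Leave it.
- soap: Bystander: amber soap bottle, 64 mm across, 165 high, at the back; origin under its centre. Leave it.
- jar: Bystander: white jar with wooden cap, 76 mm across, 85 high, on the left; origin under its centre. Leave it.
Mind the look-alikes: they are no part of the job. There is more than one size of the trimmer; the one meant has the size given above.

How it is judged:
By the outcome, as a careful person would: the job done as asked, in the order asked, and still so for the second after the job is handed in, with the robot touching nothing.
It also fails if it takes over 40 s, if anything falls off the work surface, if the arm or the gripper's body presses on something with over 40 N, if the wrist force passes 120 N, or if a joint passes its speed limit or range.

### The arm

A 6-joint arm with a two-finger parallel gripper is mounted at the origin on the work surface. World frame = base frame: x ahead of the robot, y to its left, z up, the work surface at z = 0. Lengths are in m, angles in rad, forces in N, time in s.
With the tool pointing down it reaches from about 0.275 to 1 m from the base axis. Payload 8.4 kg.
Tool frame: the origin (TCP) lies where the fingers leave the gripper's body, on its centre line; the fingertips stand 73 mm ahead of it and the grasp point (between the pads) lies 54 mm ahead of it (ctrl.grip_point_offset is the distance from the TCP to the grasp point, in m); z points along the fingers, y is the direction in which the jaws open and shut (so a half turn about z gives the same grasp; the last joint's range is limited). The gripper opens to 85 mm and grips with 20 to 120 N. Pads are 22 mm wide; open, the fingers measure 114 mm over their backs; the gripper's body (76 mm by 85 mm) begins 54 mm behind the grasp point. The pads swing forward as they close: fully open they stand 13 mm farther back than shut.
Start: joints at [-1.286, 0.353, 1.633, -0, 1.155, -0.002], TCP at [0.177, -0.599, 0.304] pointing down, gripper open.
Joint ranges: [-2.63, 2.63], [-0.92, 2.1], [0.06, 2.66], [-1.3, 4.44], [0, 2.69], [-3.02, 3.02]. Speed limits (rad/s): [2.22, 2.22, 2.79, 3.14, 3.14, 3.14].

### API

Orientations are given as a rotation vector (axis times angle).
In Python, from plant import ctrl gives the robot as it stands. The module is installed in compiled form; this text tells all that it offers.
- The arm moves only by the tool move_arm, never from a script. Its argument "steps" is a list of rows, each a list of 3 entries, a list of its own where there are three numbers: the shift along the tool's x, y, z in units of 30 mm (1.0 is 30 mm), then the turn, a rotation vector about the tool's x, y, z in units of 0.1 rad (1.0 is 0.1 rad), then the closure, from -1 (fully open) to 1 (shut). In form: [[[dx, dy, dz], [rx, ry, rz], fingers], ...]. A call has exactly 8 rows; each row shifts and turns the pose as measured when the row begins, along the tool's axes as they then stand; what a row does not reach is not made up. A row lasts 1/10 s, in which the tool goes at most 50 mm and 8.59 degrees, less where a joint would pass 70% of its speed; a pose out of reach is approached as far as the arm can. A call with a number of a shift or a turn outside -1 to 1 is refused whole. A call with a gripper value outside its range is refused whole. The fingers move at their own pace and stop on an object; the grip force is fixed at half the most. Time passes only in rows, so rows that do not move let the fingers close, or fill a call up. It gives the time, the measured TCP pose, the force and the opening at its end, in the units of the state.
- ctrl.observe(): the state, without advancing time (a new reading comes with each control period).
- ctrl.camera(name): name is "scene" or "top" or "wrist"; returns the picture (480x640x3 uint8, blue, green, red); there is no depth.
- ctrl.camera_info(name): a dict with "fx", "fy", "cx", "cy" (pixels), "k1" (the pictures are not rectified: a ray, as slopes to the right and down, at radius r is drawn at 1 + k1 r^2 times it, then the intrinsics apply), "pose" (4x4, takes a point from camera to world coordinates); the wrist camera has in their place "tool_from_camera" (4x4, takes a point from camera to tool coordinates, whose origin is the TCP and whose axes are the flange's). Camera axes: x right, y up, looking along -z (the intrinsics and any distortion apply to the point x, -y, -z); pixel columns grow to the right and rows downward; lengths in m; the calibration is good to about 2 mm. A picture is of the moment at which its call begins: read the wrist's pose just before it. camera_info takes no time and is no camera call.
- ctrl.job_done(): hands the job in, once; it reports no verdict.
Trained networks look in the newest picture that a camera, given by its name, has taken for a name from the list of things; names that differ only in an ending like _2 or _b are one class to them, and where a whole thing is asked for, a point or a joint stands for the part that bears it (a point fixed in the world has none). Each returns a list of dicts, best first, with "conf" (0 to 1); they miss things now and then, are a little off and sometimes report something else, mostly with a low value. They report only what shows in the picture. A call takes as long as a camera call. They do not tell look-alikes from the thing itself.
- ctrl.cut_out(camera, thing): "region" (480x640 bool, what is visible of it) and "pixel" ([column, row] in pixels, amid what is visible of it).
- ctrl.landmark_of(camera, thing): "pixel" ([column, row] in pixels: a listed point, or the origin of a listed thing).
The state is a dict: "t": time; "q": joint angles; "joint_vel": joint speeds; "effort": joint torques, N m; "tcp_pos": TCP position; "ee_rot": TCP orientation; "force": force on the tool from outside, world axes, zero at the start; "moment": the same for the moment, N m; "opening": opening from 0.0 (shut) to 1.0 (fully open).
Only numpy, scipy, OpenCV 4.12 (cv2) and the standard library are available. Lean on these libraries where they do the work, as an engineer would, in place of code of your own. Each camera call takes 0.05 s, during which the arm holds its last target.

## Working session

There is one attempt and no reset: what is moved stays moved. The work goes in short steps, Python scripts to look and compute and a tool call to move; the robot and the scene stay as the last step left them, time stands still between calls to the robot, and variables do not carry over. Pictures are saved under pics/ and viewed, and the job is handed in when it is done.

Besides the shell and the picture viewer there is one more tool, called after "Request:" as a command line: name --argument value ..., lists and objects as JSON in quotes. move_arm: Moves the arm, as the interface text tells. Shifts and turns lie within -1 to 1; 1 stands for 30 mm of shift or 0.1 rad of turn. Its arguments: {"type":"object","properties":{"steps":{"type":"array"}},"required":["steps"]}

```bash
mkdir -p pics; cat > h.py <<'E'
import numpy as np, cv2
from plant import ctrl
from scipy.spatial.transform import Rotation as R
def ray(cam,px):
    i=ctrl.camera_info(cam)
    if 'pose' in i: T=np.array(i['pose'])
    else:
        s=ctrl.observe(); A=np.eye(4); A[:3,:3]=R.from_rotvec(s['ee_rot']).as_matrix(); A[:3,3]=s['tcp_pos']; T=A@np.array(i['tool_from_camera'])
    d=np.array([(px[0]-i['cx'])/i['fx'],(px[1]-i['cy'])/i['fy']]); u=d.copy()
    for _ in range(20): u=d/(1+i['k1']*(u@u))
    return T[:3,3],T[:3,:3]@np.array([u[0],-u[1],-1])
def at_z(cam,px,z):
    o,d=ray(cam,px); return o+d*(z-o[2])/d[2]
def proj(cam,p):
    i=ctrl.camera_info(cam)
    if 'pose' in i: T=np.array(i['pose'])
    else:
        s=ctrl.observe(); A=np.eye(4); A[:3,:3]=R.from_rotvec(s['ee_rot']).as_matrix(); A[:3,3]=s['tcp_pos']; T=A@np.array(i['tool_from_camera'])
    c=T[:3,:3].T@(np.array(p)-T[:3,3]); u=np.array([c[0],-c[1]])/-c[2]; u=u*(1+i['k1']*(u@u))
    return np.array([u[0]*i['fx']+i['cx'],u[1]*i['fy']+i['cy']])
E
python3 - <<'E'
from h import *
s=ctrl.observe(); print(s)
for c in ['scene','top']:
    im=ctrl.camera(c); cv2.imwrite(f'pics/{c}0.png',im)
    print(c,np.array(ctrl.camera_info(c)['pose'])[:3,3])
    for n in ['case','trimmer','tab_hinge','tab_edge','lip_edge','guide_comb']:
        r=ctrl.landmark_of(c,n)[:3]
        for k in r: print(n,round(k['conf'],2),np.round(k['pixel'],1),at_z(c,k['pixel'],{'tab_hinge':.049,'lip_edge':.054,'trimmer':.008}.get(n,0)).round(4))
print(ctrl.observe()['t'])
E
```

```text
{'t': 0.0, 'q': array([-1.28639812e+00,  3.53644183e-01,  1.63414833e+00, -1.02228282e-06,
        1.15519866e+00, -2.38791325e-03]), 'joint_vel': array([-0.00093482,  0.00195867,  0.00035391,  0.00091038, -0.00082752,
        0.0003674 ]), 'effort': array([-2.22220493e-03, -6.05258489e+01, -3.42068696e+01, -3.19192368e-04,
        9.41037841e-03, -7.14289907e-07]), 'tcp_pos': array([ 0.17669413, -0.5991046 ,  0.30315802]), 'ee_rot': array([-3.10797952e+00, -4.48743196e-01,  3.10048746e-04]), 'force': array([-0.22717685,  0.13605576, -0.57051384]), 'moment': array([ 0.02699302, -0.06954402, -0.02275445]), 'opening': 1.001131022758709}
scene [ 0.93449944 -0.50165818  0.73394891]
case 0.75 [272.8 307.1] [ 0.5581 -0.083   0.    ]
trimmer 0.98 [192.5 279.2] [ 0.3798 -0.1173  0.008 ]
trimmer 0.71 [170.5 369.2] [ 0.49   -0.2902  0.008 ]
trimmer 0.69 [266.4 324.2] [ 0.5755 -0.1261  0.008 ]
tab_hinge 0.79 [252.2 280.5] [ 0.5119 -0.0805  0.049 ]
tab_edge 0.73 [249.3 251.3] [0.4244 0.0126 0.    ]
lip_edge 0.94 [292.  282.9] [ 0.5832 -0.0483  0.054 ]
lip_edge 0.39 [297.4 252.6] [0.5473 0.0232 0.054 ]
guide_comb 0.79 [325.5 369. ] [ 0.7159 -0.1429  0.    ]
top [0.46845671 0.07473536 1.05757834]
case 0.77 [382.1 238.4] [ 0.561  -0.0838  0.    ]
trimmer 0.89 [401.5 230.4] [ 0.5802 -0.1295  0.008 ]
trimmer 0.86 [463.9 275.4] [ 0.4738 -0.2772  0.008 ]
trimmer 0.73 [393.1 317. ] [ 0.3735 -0.1079  0.008 ]
tab_hinge 0.79 [382.8 260. ] [ 0.5067 -0.0779  0.049 ]
tab_edge 0.77 [390.  256.2] [ 0.5179 -0.1028  0.    ]
tab_edge 0.52 [183.9 223.9] [0.591  0.3991 0.    ]
tab_edge 0.51 [366.6 228.7] [ 0.5843 -0.0461  0.    ]
lip_edge 0.89 [367.9 226.4] [ 0.5838 -0.0429  0.054 ]
guide_comb 0.52 [401.7 180.5] [ 0.7046 -0.1323  0.    ]
0.7
```

View pics/scene0.png

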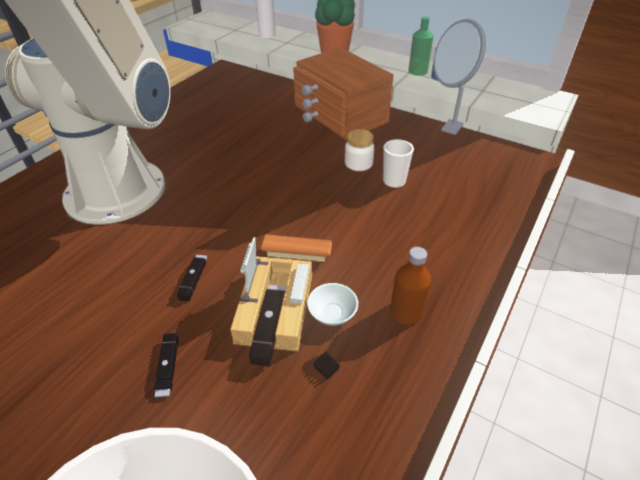

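View pics/top0.png

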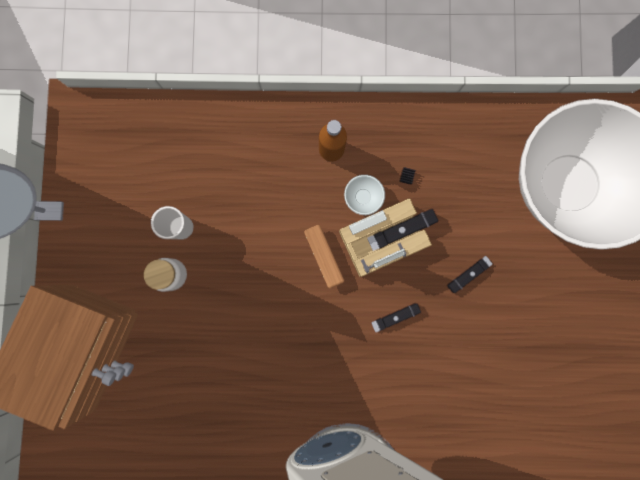

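```bash
cat >> h.py <<'E'
import json,os
def C(p,o=(0.561,-0.083),a=np.radians(24.3)):
    c,s=np.cos(a),np.sin(a); p=np.array(p,float)
    return np.array([o[0]+c*p[0]-s*p[1],o[1]+s*p[0]+c*p[1],p[2]])
def overlay(cam,im,segs,o,a,crop,k,fn):
    x0,y0,x1,y1=crop
    z=cv2.resize(im[y0:y1,x0:x1],None,fx=k,fy=k,interpolation=cv2.INTER_CUBIC)
    for p,q,col in segs:
        u=[(proj(cam,C(t,o,a))-[x0-.5,y0-.5])*k for t in (p,q)]
        cv2.line(z,*[tuple(int(round(v)) for v in w) for w in u],col,1,cv2.LINE_AA)
    cv2.imwrite(fn,z)
def loop(pts,col): return [(pts[i],pts[(i+1)%len(pts)],col) for i in range(len(pts))]
def model(ty,th=1.5,car=0):
    m=.001; R_=(0,0,255);G=(0,255,0);B=(255,0,0)
    q=lambda x0,x1,y0,y1,z:[(x0*m,y0*m,z*m),(x1*m,y0*m,z*m),(x1*m,y1*m,z*m),(x0*m,y1*m,z*m)]
    s=loop(q(-60,60,-90,90,46),R_)+loop(q(-60,60,-90,90,0),R_)+loop(q(-21,21,-90,80,46),R_)
    s+=loop(q(36,56,-18,68,59),B)+loop(q(-19,19,ty-85,ty+85,38),G)
    hx=-50+car; e=(hx+82*np.cos(th),49+82*np.sin(th))
    s+=loop([(hx*m,-.01,.049),(e[0]*m,-.01,e[1]*m),(e[0]*m,.06,e[1]*m),(hx*m,.06,.049)],(255,255,0))
    return s
E
python3 - <<'E'
from h import *
o=(0.561,-0.083);a=np.radians(24.3)
for c,crop,k in [('scene',(210,220,350,380),5),('top',(320,180,460,290),5)]:
    k=min(k,800/(crop[2]-crop[0]),600/(crop[3]-crop[1])); 
    im=cv2.imread(f'pics/{c}0.png'); overlay(c,im,model(-47.5),o,a,crop,k,f'pics/{c}_ov.png')
i=ctrl.camera_info('wrist');print(np.round(i['tool_from_camera'],3),i['fx'])
E
```

```text
[[ 0.     0.961  0.275  0.07 ]
 [ 1.    -0.    -0.     0.   ]
 [-0.     0.275 -0.961 -0.07 ]
 [ 0.     0.     0.     1.   ]] 411.0879256843002
```

View pics/scene_ov.png

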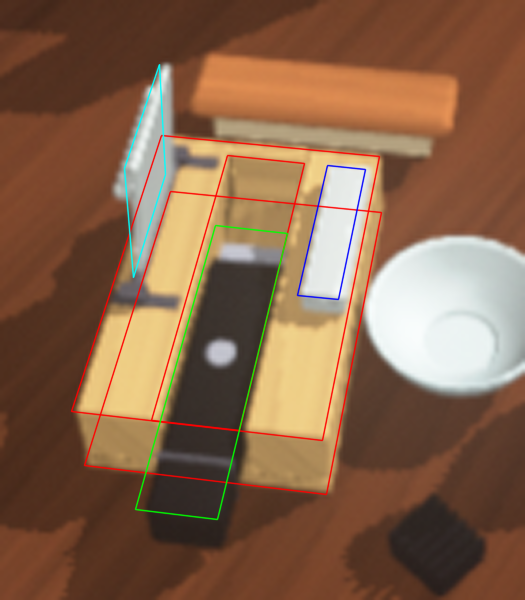

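View pics/top_ov.png

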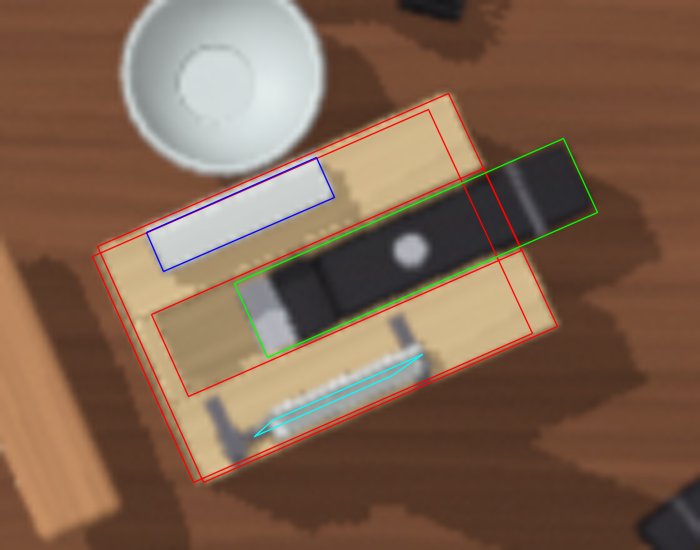

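Request:
move_arm --steps '[[[1,-0.25,0],[0,0,-0.7],1],[[1,-0.25,0],[0,0,-0.7],1],[[1,-0.25,0],[0,0,0],1],[[1,-0.25,0],[0,0,0],1],[[1,-0.25,0],[0,0,0],1],[[1,-0.25,0],[0,0,0],1],[[1,-0.25,0],[0,0,0],1],[[1,-0.25,0],[0,0,0],1]]'

```text
t: 1.5
tcp_pos: [0.3777, -0.4477, 0.3041]
ee_rot: [3.068, 0.665, -0.001]
force: [-0.2, 0.3, 0.5]
opening: -0.001
```

Request:
move_arm --steps '[[[1,-0.25,0],[0,0,0],1],[[1,-0.25,0],[0,0,0],1],[[1,-0.25,0],[0,0,0],1],[[1,-0.25,0],[0,0,0],1],[[1,-0.25,0],[0,0,0],1],[[1,-0.25,0],[0,0,0],1],[[1,-0.25,0],[0,0,0],1],[[0.5,-0.25,0],[0,0,0],1]]'

```text
t: 2.3
tcp_pos: [0.5662, -0.2921, 0.3047]
ee_rot: [3.066, 0.666, 0.002]
force: [0.2, 0.1, 0.3]
opening: -0.0
```

```bash
cat >> h.py <<'E'
O=(0.561,-0.083);A_=np.radians(24.3)
def st():
    s=ctrl.observe(); Rm=R.from_rotvec(s['ee_rot']).as_matrix()
    d=s['tcp_pos']-np.array([O[0],O[1],0]); c,n=np.cos(A_),np.sin(A_)
    f=s['force']
    print('t %.2f'%s['t'],'TCP case mm',np.round(1e3*np.array([c*d[0]+n*d[1],-n*d[0]+c*d[1],d[2]]),1),'tip z %.1f'%(1e3*(d[2]+.073*Rm[2,2])),
     'yawerr %.2f deg'%np.degrees(np.arctan2(Rm[1,0],Rm[0,0])-A_),'tilt',np.round(Rm[:2,2],3),'Fcase',np.round([c*f[0]+n*f[1],-n*f[0]+c*f[1],f[2]],1),'op %.2f'%s['opening'])
E
python3 -c "from h import *;st()"
```

```text
t 2.30 TCP case mm [ -81.3 -192.7  304.7] tip z 231.7 yawerr 0.22 deg tilt [ 0.002 -0.004] Fcase [ 0.3 -0.   0.3] op -0.00
```

Request:
move_arm --steps '[[[0.9,-0.2,0.8],[0,0,0],1],[[0.9,-0.2,0.8],[0,0,0],1],[[0.9,-0.2,0.9],[0,0,0],1],[[0,-0.1,0.9],[0,0,0],1],[[0,0,0.9],[0,0,0],1],[[0,0,0.9],[0,0,0],1],[[0,0,0.9],[0,0,0],1],[[0,0,0.7],[0,0,0],1]]'

```text
t: 3.1
tcp_pos: [0.6364, -0.238, 0.0981]
ee_rot: [3.059, 0.67, 0.011]
force: [0.0, -0.4, 0.5]
opening: 0.003
```

```bash
python3 - <<'E'
from h import *
st()
im=ctrl.camera('scene'); cv2.imwrite('pics/s1.png',cv2.resize(im[200:420,180:400],None,fx=2.7,fy=2.7))
im=ctrl.camera('wrist'); cv2.imwrite('pics/w1.png',im)
st()
E
```

```text
t 3.10 TCP case mm [   4.9 -172.3   98.1] tip z 25.1 yawerr 0.42 deg tilt [ 0.009 -0.008] Fcase [-0.2 -0.4  0.5] op 0.00
t 3.20 TCP case mm [   3.8 -171.3   96.6] tip z 23.6 yawerr 0.41 deg tilt [ 0.005 -0.007] Fcase [ 0.7  0.3 -0.3] op -0.00
```

View pics/s1.png

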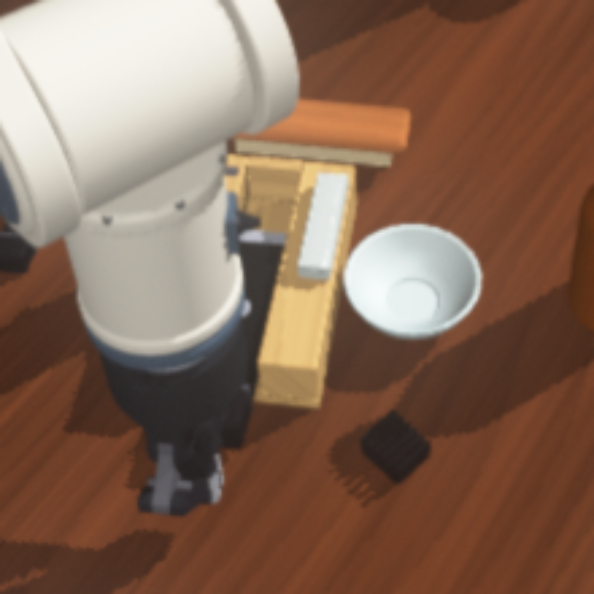

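View pics/w1.png

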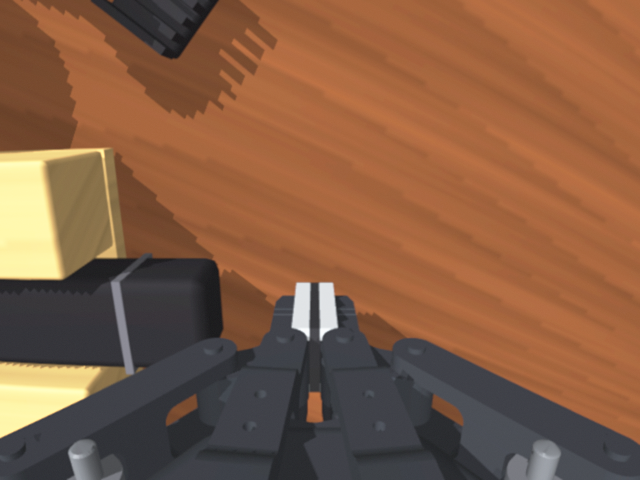

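Request:
move_arm --steps '[[[-0.13,-0.3,0.05],[0,0,0.07],1],[[0,-0.3,0],[0,0,0],1],[[0,-0.3,0],[0,0,0],1],[[0,-0.3,0],[0,0,0],1],[[0,-0.3,0],[0,0,0],1],[[0,-0.2,0],[0,0,0],1],[[0,-0.1,0],[0,0,0],1],[[0,0,0],[0,0,0],1]]'

```text
t: 4.0
tcp_pos: [0.6089, -0.1864, 0.1006]
ee_rot: [3.059, 0.659, 0.016]
force: [0.2, 0.6, -0.8]
opening: 0.0
```

```bash
python3 - <<'E'
from h import *
st()
im=ctrl.camera('wrist'); cv2.imwrite('pics/w2.png',im)
st()
E
```

```text
t 4.00 TCP case mm [   1.1 -113.9  100.6] tip z 27.6 yawerr 0.01 deg tilt [ 0.012 -0.01 ] Fcase [ 0.4  0.4 -0.8] op 0.00
t 4.05 TCP case mm [   1.1 -114.1  100.6] tip z 27.6 yawerr 0.00 deg tilt [ 0.012 -0.01 ] Fcase [-0.4  0.2 -0.2] op -0.00
```

View pics/w2.png

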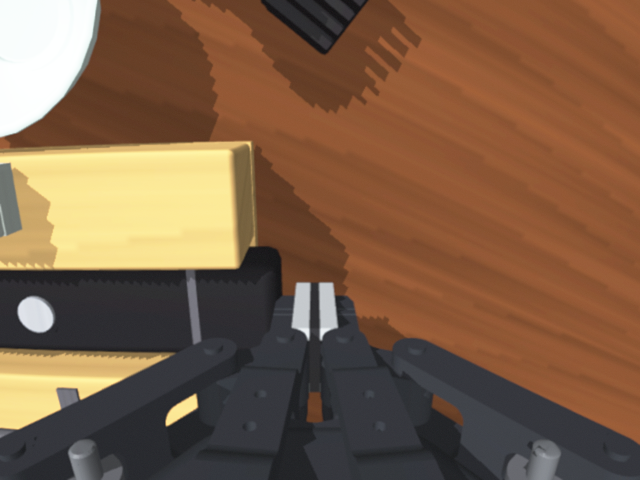

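Request:
move_arm --steps '[[[-0.05,-0.15,0.15],[0.14,-0.07,0],1],[[0,-0.12,0],[0,0,0],1],[[0,-0.1,0],[0,0,0],1],[[0,-0.1,0],[0,0,0],1],[[0,0,0],[0,0,0],1],[[0,0,0],[0,0,0],1],[[0,0,0],[0,0,0],1],[[0,0,0],[0,0,0],1]]'

```text
t: 4.85
tcp_pos: [0.6053, -0.1769, 0.0977]
ee_rot: [3.066, 0.659, 0.012]
force: [1.6, -3.3, 0.8]
opening: 0.004
```

```bash
python3 - <<'E'
from h import *
st()
im=ctrl.camera('wrist'); cv2.imwrite('pics/w3.png',im)
E
```

```text
t 4.85 TCP case mm [   1.7 -103.8   97.7] tip z 24.7 yawerr -0.02 deg tilt [ 0.008 -0.004] Fcase [ 0.1 -3.6  0.8] op 0.00
```

View pics/w3.png

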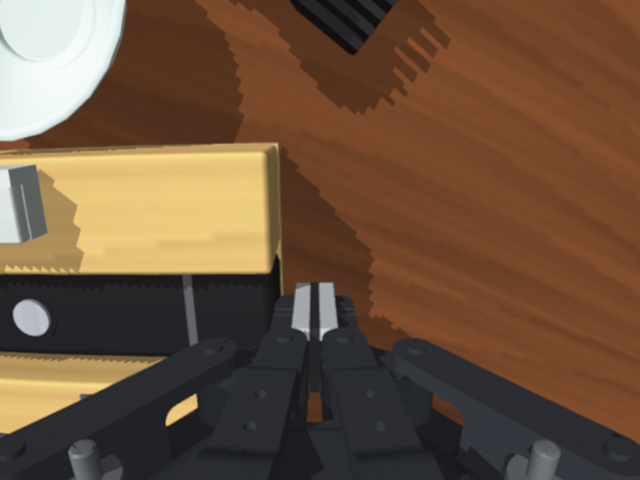

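Request:
move_arm --steps '[[[0,-0.12,0],[0,0,0],1],[[0,-0.1,0],[0,0,0],1],[[0,-0.1,0],[0,0,0],1],[[0,-0.1,0],[0,0,0],1],[[0,-0.1,0],[0,0,0],1],[[0,0,0],[0,0,0],1],[[0,0,0],[0,0,0],1],[[0,0,0],[0,0,0],1]]'

```text
t: 5.7
tcp_pos: [0.6046, -0.1746, 0.101]
ee_rot: [3.041, 0.662, 0.031]
force: [1.0, -1.1, -0.0]
opening: 0.003
```

```bash
python3 - <<'E'
from h import *
st()
im=ctrl.camera('wrist'); cv2.imwrite('pics/w4.png',im)
E
```

```text
t 5.70 TCP case mm [   2.1 -101.4  101. ] tip z 28.1 yawerr 0.25 deg tilt [ 0.025 -0.024] Fcase [ 0.4 -1.4 -0. ] op 0.00
```

View pics/w4.png

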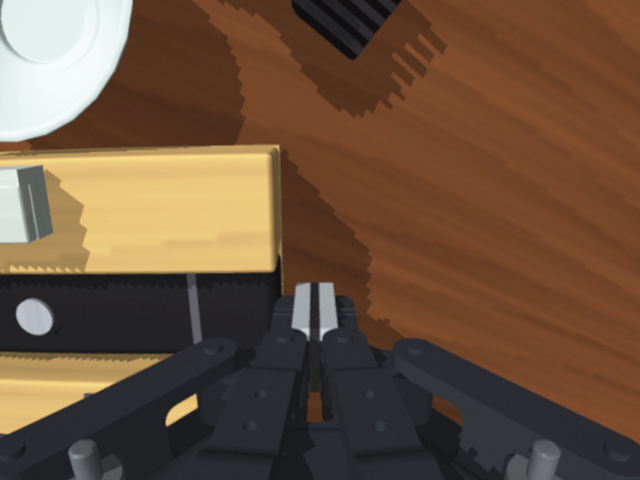

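Request:
move_arm --steps '[[[0,0.5,0],[0,0,0],1],[[0,0.4,-0.5],[0.32,-0.13,0.04],1],[[0,0,-1],[0,0,0],1],[[0,0,-1],[0,0,0],1],[[-0.5,0,-1],[0,0,0],1],[[-0.8,0,-1],[0,0,0],1],[[-0.9,-0.3,-1],[0,0,0],1],[[-0.9,-0.6,0],[0,0,0],1]]'

```text
t: 6.55
tcp_pos: [0.5223, -0.2179, 0.2719]
ee_rot: [-3.067, -0.666, 0.004]
force: [0.9, -0.2, -1.1]
opening: -0.002
```

```bash
python3 - <<'E'
from h import *
st()
im=ctrl.camera('top'); cv2.imwrite('pics/t5.png',im)
overlay('top',im,model(-5),O,A_,(320,180,460,290),5,'pics/t5o.png')
im=ctrl.camera('scene'); overlay('scene',im,model(-5),O,A_,(210,220,350,380),3.75,'pics/s5o.png')
E
```

```text
t 6.55 TCP case mm [ -90.8 -107.   271.9] tip z 198.9 yawerr 0.20 deg tilt [-0.003  0.003] Fcase [ 0.7 -0.5 -1.1] op -0.00
```

View pics/t5o.png

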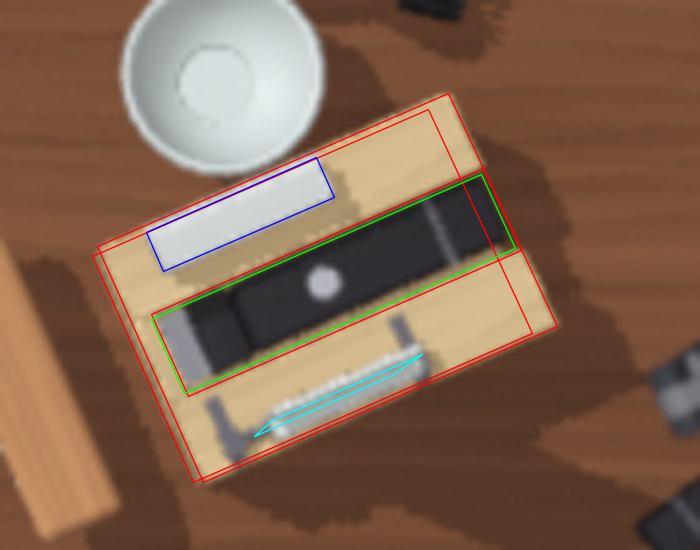

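View pics/s5o.png

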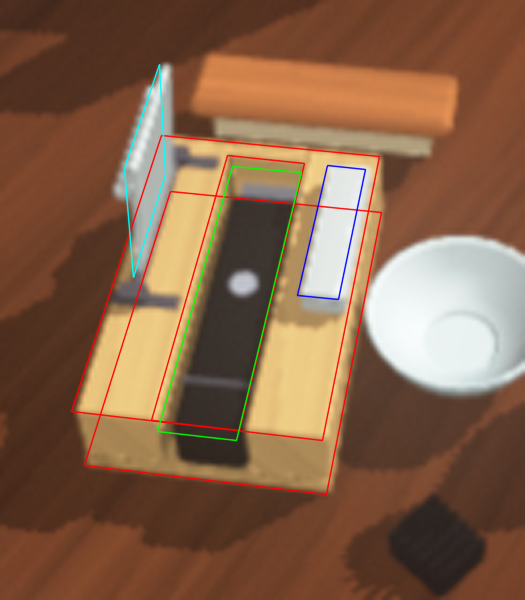

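Request:
move_arm --steps '[[[-0.4,-0.9,0],[0,0,0.04],1],[[-0.4,-0.9,0.3],[0,0,0],1],[[0,-0.9,0.5],[0,0,0],1],[[0,-0.9,0.6],[0,0,0],1],[[0,-0.7,0.6],[0,0,0],1],[[0,-0.1,0.6],[0,0,0],1],[[0,0,0.6],[0,0,0],1],[[0,0,0.1],[0,0,0],1]]'

```text
t: 7.45
tcp_pos: [0.4432, -0.1043, 0.1686]
ee_rot: [-3.064, -0.656, 0.009]
force: [0.5, -0.5, 0.2]
opening: -0.003
```

```bash
python3 - <<'E'
from h import *
st()
im=ctrl.camera('wrist'); cv2.imwrite('pics/w6.png',im)
im=ctrl.camera('scene'); cv2.imwrite('pics/s6.png',cv2.resize(im[200:360,180:380],None,fx=3.5,fy=3.5))
st()
E
```

```text
t 7.45 TCP case mm [-116.1   29.1  168.6] tip z 95.6 yawerr -0.14 deg tilt [-0.007  0.006] Fcase [ 0.3 -0.7  0.2] op -0.00
t 7.55 TCP case mm [-115.5   28.3  169.9] tip z 96.9 yawerr -0.17 deg tilt [-0.006  0.006] Fcase [ 0.3 -0.6  0.1] op 0.00
```

View pics/w6.png

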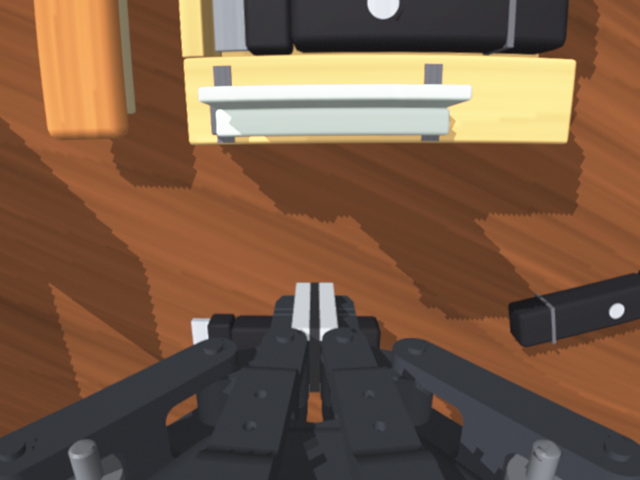

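View pics/s6.png

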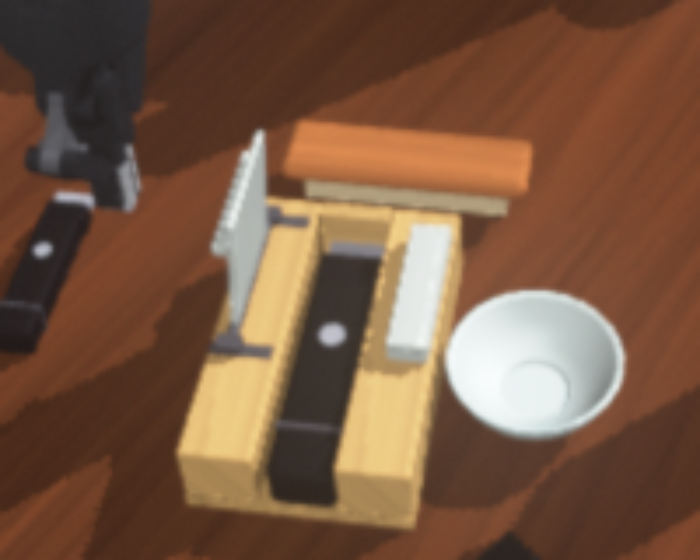

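```bash
python3 - <<'E'
from h import *
for th in (1.3,1.4,1.5,1.57):
  for r,h in((82,2),(82,-2),(64,10),(58,10)):
    x=-50+r*np.cos(th)-h*np.sin(th); z=49+r*np.sin(th)+h*np.cos(th)
    print(th,r,h,proj('wrist',C((x/1e3,.025,z/1e3),O,A_)).round(0),end=' ')
  print()
E
```

```text
1.3 82 2 [326.  53.] 1.3 82 -2 [326.  38.] 1.3 64 10 [325. 105.] 1.3 58 10 [325. 110.] 
1.4 82 2 [326.  85.] 1.4 82 -2 [326.  70.] 1.4 64 10 [325. 127.] 1.4 58 10 [325. 130.] 
1.5 82 2 [326. 118.] 1.5 82 -2 [326. 102.] 1.5 64 10 [325. 149.] 1.5 58 10 [325. 148.] 
1.57 82 2 [326. 141.] 1.57 82 -2 [326. 125.] 1.57 64 10 [325. 163.] 1.57 58 10 [325. 161.]
```

Request:
move_arm --steps '[[[0.5,0.1,-0.1],[-0.08,0.03,0],1],[[0.5,0,0],[0,0,0],1],[[0.4,0,0],[0,0,0],1],[[0.2,0,0],[0,0,0],1],[[0.15,0,0],[0,0,0],1],[[0.15,0,0],[0,0,0],1],[[0.1,0,0],[0,0,0],1],[[0,0,0],[0,0,0],1]]'

```text
t: 8.35
tcp_pos: [0.5075, -0.0818, 0.1758]
ee_rot: [3.07, 0.656, 0.006]
force: [-0.3, -0.9, 0.0]
opening: 0.004
```

```bash
python3 - <<'E'
from h import *
st()
im=ctrl.camera('wrist'); cv2.imwrite('pics/w7.png',im)
im=ctrl.camera('scene'); cv2.imwrite('pics/s7.png',cv2.resize(im[200:360,180:380],None,fx=3.5,fy=3.5))
E
```

```text
t 8.35 TCP case mm [-48.2  23.1 175.8] tip z 102.8 yawerr -0.18 deg tilt [ 0.004 -0.002] Fcase [-0.6 -0.7  0. ] op 0.00
```

View pics/w7.png

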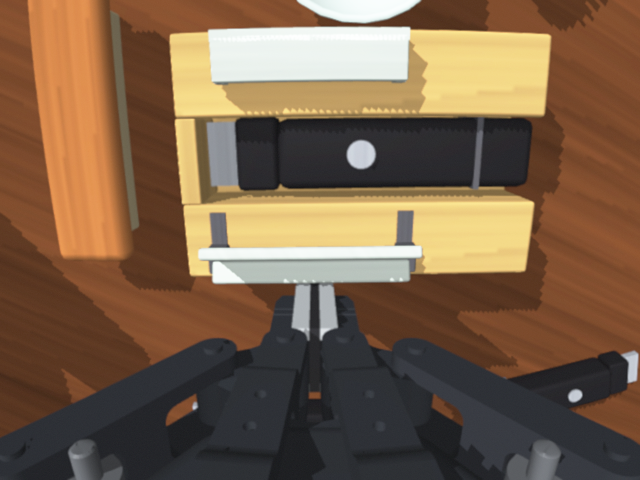

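View pics/s7.png

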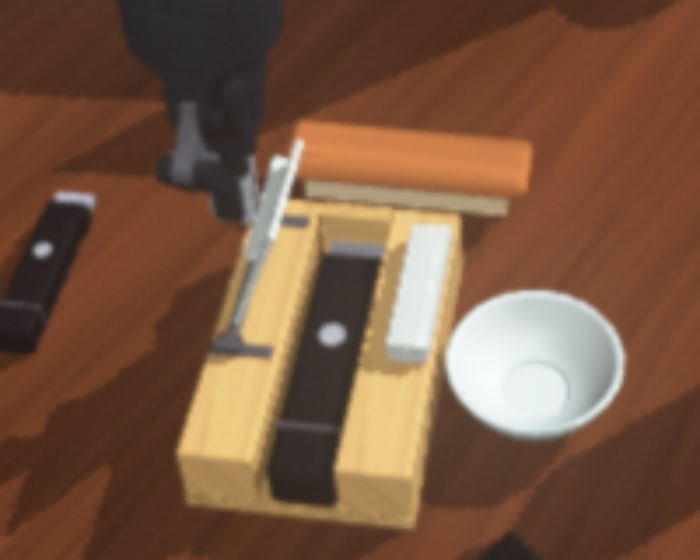

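Request:
move_arm --steps '[[[0.15,0,0.17],[0,0,0.03],1],[[0.15,-0.03,0.12],[0,0,0],1],[[0.15,0,0.12],[0,0,0],1],[[0.15,0,0.12],[0,0,0],1],[[0.1,0,0.15],[0,0,0],1],[[0.07,0,0.15],[0,0,0],1],[[0,0,0],[0,0,0],1],[[0,0,0],[0,0,0],1]]'

```text
t: 9.25
tcp_pos: [0.5304, -0.071, 0.1491]
ee_rot: [3.071, 0.65, 0.008]
force: [-1.1, -1.2, 2.9]
opening: -0.004
```

```bash
python3 - <<'E'
from h import *
st()
im=ctrl.camera('wrist'); cv2.imwrite('pics/w8.png',im)
im=ctrl.camera('scene'); cv2.imwrite('pics/s8.png',cv2.resize(im[200:360,180:380],None,fx=3.5,fy=3.5))
E
```

```text
t 9.25 TCP case mm [-22.9  23.5 149.1] tip z 76.1 yawerr -0.41 deg tilt [ 0.006 -0.002] Fcase [-1.5 -0.7  2.9] op -0.00
```

View pics/w8.png

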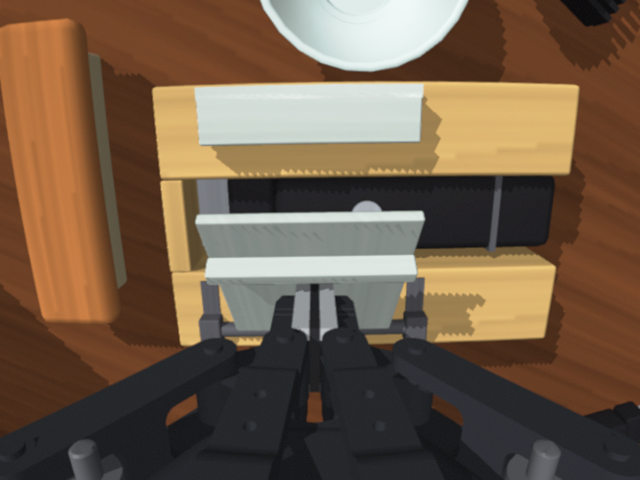

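View pics/s8.png

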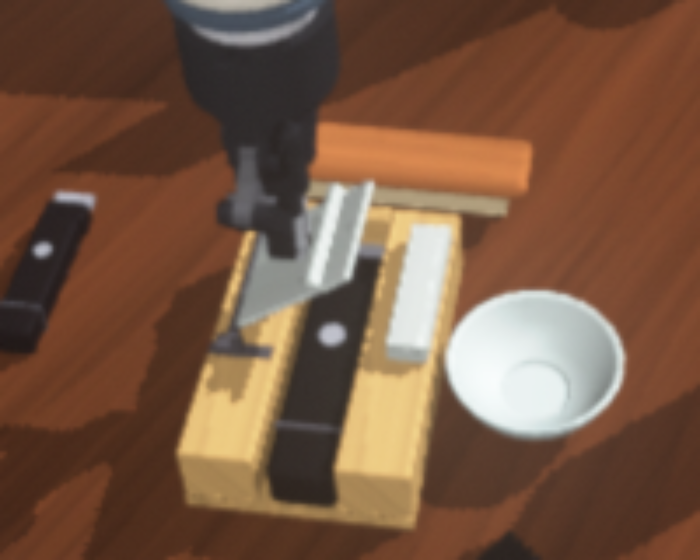

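Request:
move_arm --steps '[[[0.08,0,0.12],[0,0,0.07],1],[[0.08,0,0.13],[0,0,0],1],[[0.07,0,0.13],[0,0,0],1],[[0.04,0,0.13],[0,0,0],1],[[0.02,0,0.13],[0,0,0],1],[[0,0,0.12],[0,0,0],1],[[0,0,0.1],[0,0,0],1],[[0,0,0.05],[0,0,0],1]]'

```text
t: 10.15
tcp_pos: [0.54, -0.0669, 0.1217]
ee_rot: [3.074, 0.637, 0.011]
force: [-6.7, 4.2, 28.4]
opening: -0.001
```

```bash
python3 - <<'E'
from h import *
st()
im=ctrl.camera('wrist'); cv2.imwrite('pics/w9.png',im)
im=ctrl.camera('scene'); cv2.imwrite('pics/s9.png',cv2.resize(im[200:360,180:380],None,fx=3.5,fy=3.5))
E
```

```text
t 10.15 TCP case mm [-12.5  23.3 121.7] tip z 48.7 yawerr -0.90 deg tilt [ 0.008 -0.001] Fcase [-4.3  6.6 28.4] op -0.00
```

View pics/w9.png

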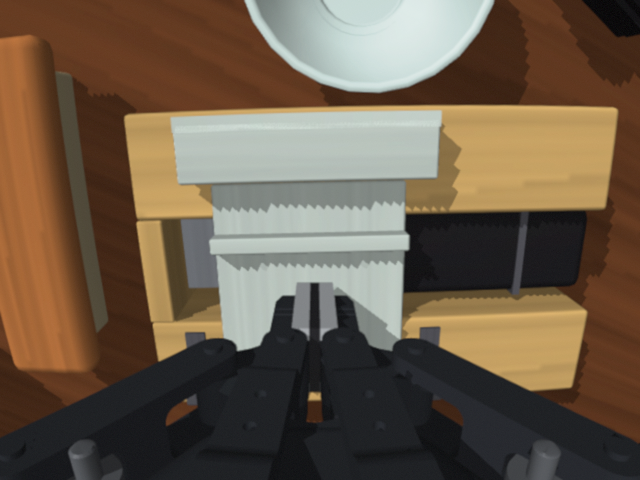

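View pics/s9.png

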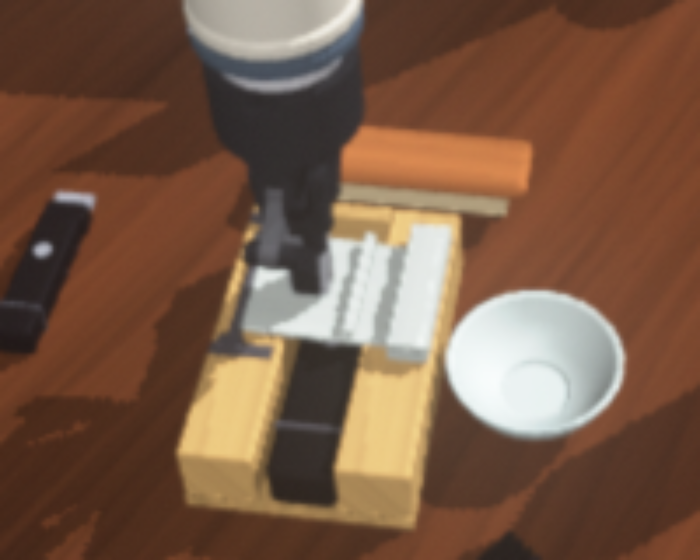

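Request:
move_arm --steps '[[[0.12,0,0.04],[0,0,-0.08],1],[[0.12,0,0.04],[0,0,-0.08],1],[[0.12,0,0.04],[0,0,0],1],[[0.12,0,0.04],[0,0,0],1],[[0.12,0,0.04],[0,0,0],1],[[0.12,0,0.04],[0,0,0],1],[[0.12,0,0.04],[0,0,0],1],[[0,0,0.04],[0,0,0],1]]'

```text
t: 11.05
tcp_pos: [0.5582, -0.0587, 0.1214]
ee_rot: [3.067, 0.665, -0.009]
force: [-3.0, 4.5, 24.3]
opening: -0.002
```

```bash
python3 - <<'E'
from h import *
st()
im=ctrl.camera('wrist'); cv2.imwrite('pics/w10.png',im)
E
```

```text
t 11.05 TCP case mm [  7.4  23.3 121.4] tip z 48.4 yawerr 0.17 deg tilt [-0.005 -0.005] Fcase [-0.9  5.3 24.3] op -0.00
```

View pics/w10.png

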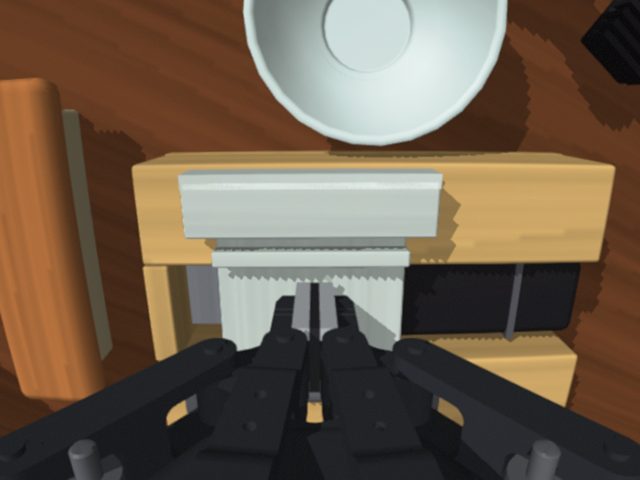

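Request:
move_arm --steps '[[[0.15,0,0.04],[0,0,0],1],[[0.15,0,0.04],[0,0,0],1],[[0.15,0,0.03],[0,0,0],1],[[0.15,0,0.03],[0,0,0],1],[[0.15,0,0.03],[0,0,0],1],[[0.15,0,0.03],[0,0,0],1],[[0.15,0,0.03],[0,0,0],1],[[0.15,0,0.03],[0,0,0],1]]'

```text
t: 11.9
tcp_pos: [0.5685, -0.0543, 0.1189]
ee_rot: [3.058, 0.676, -0.096]
force: [-18.4, -10.2, 32.9]
opening: -0.004
```

```bash
python3 - <<'E'
from h import *
st()
im=ctrl.camera('wrist'); cv2.imwrite('pics/w11.png',im)
E
```

```text
t 11.90 TCP case mm [ 18.7  23.1 118.9] tip z 46.1 yawerr 0.62 deg tilt [-0.058 -0.021] Fcase [-20.9  -1.7  32.9] op -0.00
```

View pics/w11.png

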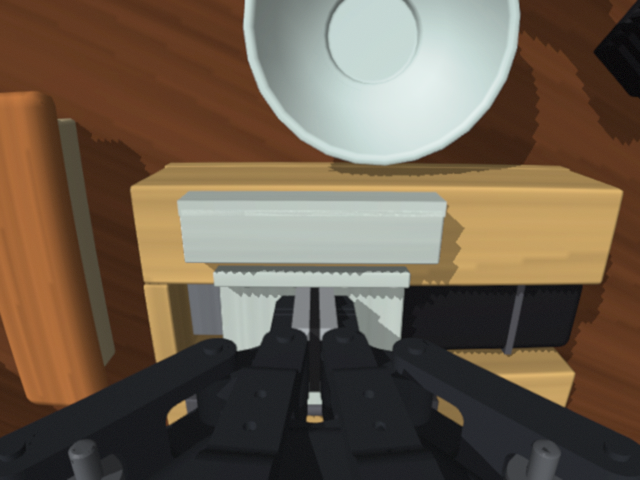

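Request:
move_arm --steps '[[[-0.1,0,0],[0,0,0],1],[[-0.1,0,-0.15],[0,0,0],1],[[-0.1,0,-0.4],[0,0.3,0.1],1],[[0,0,-0.8],[0,0.3,0],1],[[0,0,-1],[0,0,0],1],[[-0.5,0,-1],[0,0,0],1],[[-1,0,-1],[0,0,0],1],[[-1,0,-0.5],[0,0,0],1]]'

```text
t: 12.75
tcp_pos: [0.4945, -0.0897, 0.2678]
ee_rot: [-3.067, -0.663, -0.001]
force: [-0.3, -0.0, 0.1]
opening: -0.002
```

Request:
move_arm --steps '[[[-1,0.5,0],[0,0,0],1],[[-1,0.5,0],[0,0,0],1],[[-1,0.5,0],[0,0,0],1],[[-1,0.5,0],[0,0,0],1],[[-0.5,0.5,0],[0,0,0],1],[[0,0,0],[0,0,0],1],[[0,0,0],[0,0,0],1],[[0,0,0],[0,0,0],1]]'

```text
t: 13.55
tcp_pos: [0.3965, -0.2189, 0.2683]
ee_rot: [-3.071, -0.662, -0.006]
force: [-0.4, -0.2, 0.0]
opening: -0.001
```

```bash
python3 - <<'E'
from h import *
st()
for c,crop,k in [('top',(320,170,460,290),5),('scene',(200,200,360,380),3.3)]:
    im=ctrl.camera(c); cv2.imwrite(f'pics/{c}12.png',im)
    overlay(c,im,[],O,A_,crop,k,f'pics/{c}12z.png')
E
```

```text
t 13.55 TCP case mm [-205.8  -56.2  268.3] tip z 195.3 yawerr 0.05 deg tilt [0.004 0.001] Fcase [-0.4  0.   0. ] op -0.00
```

View pics/top12z.png

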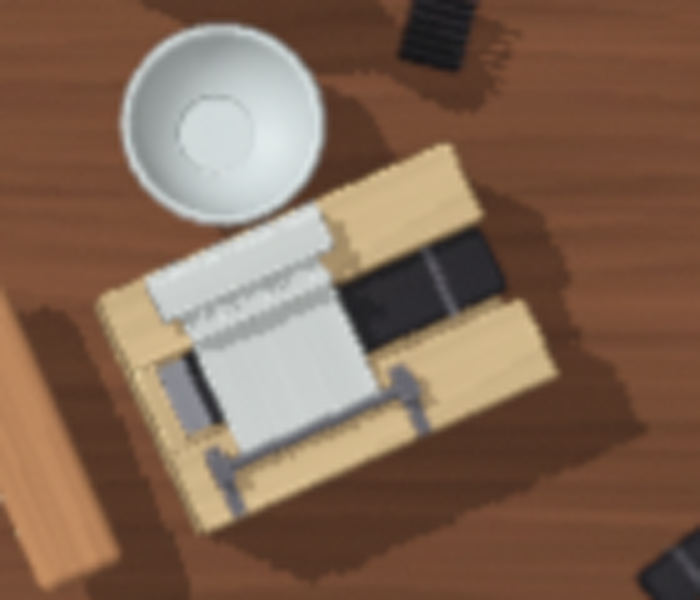

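View pics/scene12z.png

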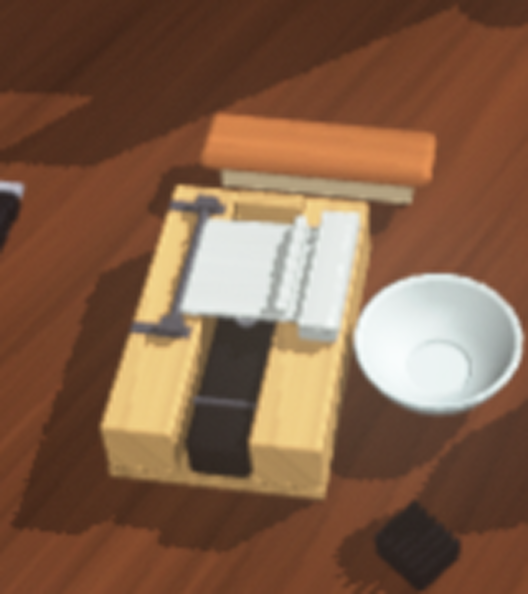

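```bash
python3 - <<'E'
from h import *
for c,crop,k in [('top',(320,180,460,290),5)]:
    im=cv2.imread(f'pics/{c}12.png'); overlay(c,im,model(-5,0.03,16),O,A_,crop,k,'pics/t12o.png')
E
```

```text
(no output)
```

View pics/t12o.png

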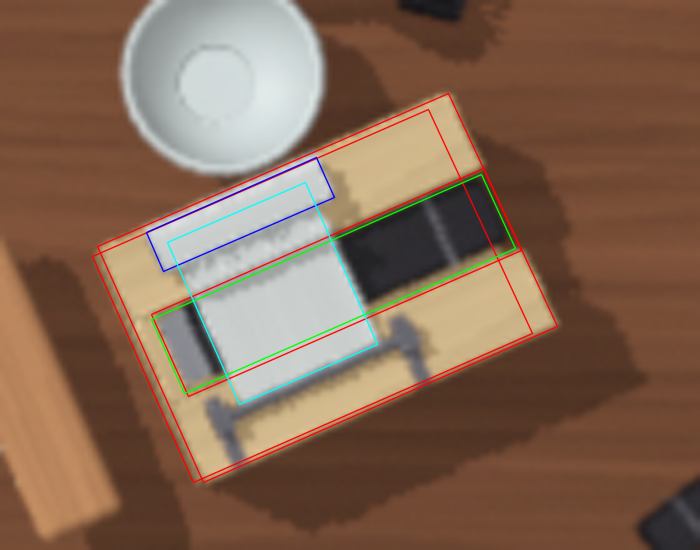

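```bash
python3 - <<'E'
from h import *
m=.001
def segs(car,col):
    s=[]
    for r,z in((58,59),(64,59),(0,51)):
        s.append(((( -50+car+r)*m,-.012,z*m),((-50+car+r)*m,.062,z*m),col))
    return s
im=cv2.imread('pics/top12.png'); 
overlay('top',im,segs(16,(0,0,255)),O,A_,(345,200,415,270),8.5,'pics/r16.png')
im2=cv2.imread('pics/scene12.png')
overlay('scene',im2,segs(16,(0,0,255)),O,A_,(235,240,315,310),8,'pics/r16s.png')
for c,i in(('top',im),):
    for n in('tab_hinge','lip_edge','tab_edge'):
        for k in ctrl.landmark_of(c,n)[:2]: print(n,k['conf'],at_z(c,k['pixel'],.05))
print(C((-.034,.025,.049)),C((-.050,.025,.049)), C((.048,.025,.05)))
E
```

```text
tab_hinge 0.71 [ 0.51507701 -0.07131573  0.05      ]
tab_hinge 0.18 [ 0.69770226 -0.12297784  0.05      ]
lip_edge 0.73 [ 0.58799502 -0.04502495  0.05      ]
lip_edge 0.71 [ 0.56717122 -0.08349687  0.05      ]
tab_edge 0.65 [ 0.59808361 -0.04641731  0.05      ]
[ 0.51972443 -0.07420641  0.049     ] [ 0.50514198 -0.08079064  0.049     ] [ 0.5944595  -0.04046223  0.05      ]
```

View pics/r16.png

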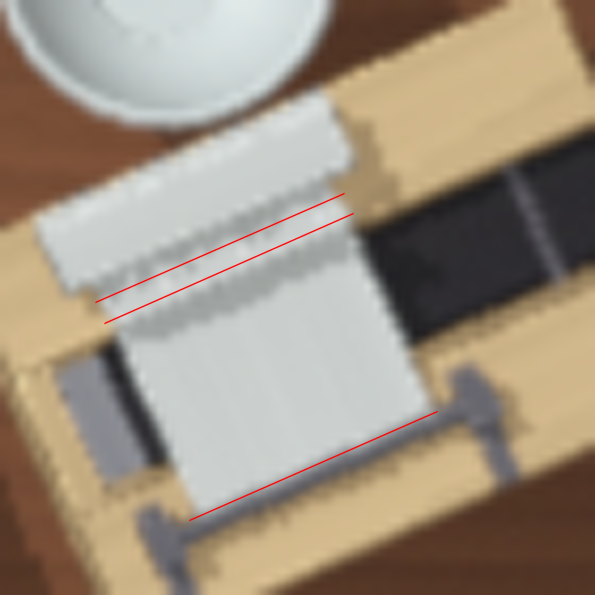

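View pics/r16s.png

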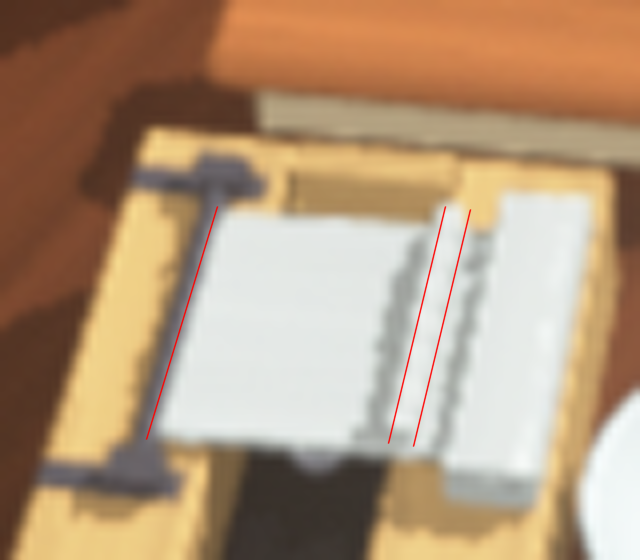

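```bash
python3 - <<'E'
from h import *
st(); print(ctrl.job_done())
E
```

```text
t 13.80 TCP case mm [-205.6  -56.1  268.5] tip z 195.5 yawerr 0.11 deg tilt [0.004 0.001] Fcase [ 0.  -0.6 -0.4] op -0.00
the job is handed in; nothing more can be done
None
```

The trimmer is fully home and the tab is folded flat and tucked under the lip. I handed the job in at about 13.8 s, with the arm clear and touching nothing.

**What I did:**
- **Trimmer:** I pushed it in by its foot with the shut fingertips until it met the end wall.
- **Tab:** I folded it over from behind and pressed it flat with about 25–30 N. Keeping it down, I pushed it towards the lip until it stopped against about 21 N, then lifted off.

**Last checks:**
- **Trimmer position:** in the top picture its foot is flush with the open end, to about 1 mm.
- **Tab:** it stays flat and under the lip with nothing touching it. The rib in the top and scene pictures fits the tab's full travel of 16 mm to about 2 mm, so at least about 10 mm should be under the lip.
- **Bystanders:** the dish, brush and comb look unmoved. I did not check the tumbler, soap or jar again after the work, but the arm did not go near them.

**One disagreement:** the hinge point reported by the network would put the travel about 3–4 mm short of full. The fingers may also have dragged the tab back slightly as I released it. I did not push it again, because even then enough of the tab would be under the lip.

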